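# Set up the stirring row: flasks on the stirrers in order of size

## Task

Set up the stirring row for dosing: stand the four conical flasks upright on the four round stirrer plates, one to a plate and well centred, in order of size, the smallest on the plate next to the brown dosing bottle and the largest on the plate farthest from it. They are glass, so set them down gently without dropping or tipping them, and leave the beaker of stir bars where it stands.

Things in the scene. Friction and masses are not known exactly. Their poses are not given: they have to be found in the camera images.
- flask50_center (a point): the smallest of four loose, empty conical glass flasks (50 ml), standing upright: flat foot 51 mm across, 90 mm tall, tapering to a straight round neck 22 mm across over its top 28 mm. The point is on its axis half-way up, 45 mm above the foot and 45 mm below the mouth; z runs up the axis. Grasp it from above by the neck. Weighs 0.03 to 0.3 kg.
- flask100_center (a point): the second smallest of four loose, empty conical glass flasks (100 ml), standing upright: flat foot 64 mm across, 110 mm tall, tapering to a straight round neck 22 mm across over its top 30 mm. The point is on its axis half-way up, 55 mm above the foot and 55 mm below the mouth; z runs up the axis. Grasp it from above by the neck. Weighs 0.03 to 0.3 kg.
- flask250_center (a point): the second largest of four loose, empty conical glass flasks (250 ml), standing upright: flat foot 85 mm across, 145 mm tall, tapering to a straight round neck 34 mm across over its top 36 mm. The point is on its axis half-way up, 72.5 mm above the foot and 72.5 mm below the mouth; z runs up the axis. Grasp it from above by the neck. Weighs 0.03 to 0.3 kg.
- flask500_center (a point): the largest of four loose, empty conical glass flasks (500 ml), standing upright: flat foot 105 mm across, 180 mm tall, tapering to a straight round neck 34 mm across over its top 38 mm. The point is on its axis half-way up, 90 mm above the foot and 90 mm below the mouth; z runs up the axis. Grasp it from above by the neck. Weighs 0.03 to 0.3 kg.
- stirrer_a_top (a point): one of four identical slim magnetic stirrers, fixed in a row about 130 mm apart on a dark bench mat: a round disc 106 mm across with a flat white top plate 94 mm across and a thin grey ring round its middle, and behind it (its +x side) a small control box with a knob, 24 mm high, clear of the plate. The point is the centre of the plate's flat top, 18 mm above the bench, where a flask's foot comes to stand. Which letter stands where in the row changes from start to start.
- stirrer_b_top (a point): one of four identical slim magnetic stirrers, fixed in a row about 130 mm apart on a dark bench mat: a round disc 106 mm across with a flat white top plate 94 mm across and a thin grey ring round its middle, and behind it (its +x side) a small control box with a knob, 24 mm high, clear of the plate. The point is the centre of the plate's flat top, 18 mm above the bench, where a flask's foot comes to stand. Which letter stands where in the row changes from start to start.
- stirrer_c_top (a point): one of four identical slim magnetic stirrers, fixed in a row about 130 mm apart on a dark bench mat: a round disc 106 mm across with a flat white top plate 94 mm across and a thin grey ring round its middle, and behind it (its +x side) a small control box with a knob, 24 mm high, clear of the plate. The point is the centre of the plate's flat top, 18 mm above the bench, where a flask's foot comes to stand. Which letter stands where in the row changes from start to start.
- stirrer_d_top (a point): one of four identical slim magnetic stirrers, fixed in a row about 130 mm apart on a dark bench mat: a round disc 106 mm across with a flat white top plate 94 mm across and a thin grey ring round its middle, and behind it (its +x side) a small control box with a knob, 24 mm high, clear of the plate. The point is the centre of the plate's flat top, 18 mm above the bench, where a flask's foot comes to stand. Which letter stands where in the row changes from start to start.
- dispenser: the dosing bottle: a brown bottle 86 mm across with a white pump head, 290 mm tall, a thin spout reaching 80 mm towards the robot; fixed at one end of the row of stirrers, either left or right, about 185 mm from the centre of the nearest plate (a balance stands at the other end). Origin at the centre of its underside, on the bench.
- beaker_center (a point): a loose glass beaker of spare white stir bars, 48 mm across and 70 mm tall, standing among the flasks; to be left alone. The point is on its axis half-way up, 35 mm above the bench.

How it is judged (in metres and radians):
At the end, for the whole second after the job is handed in: Each of the four flasks stands upright (within about 4.5 degrees) and at rest on a stirrer plate of its own, its axis within 12 mm of the plate's centre and its foot on the plate (within 4 mm in height); counted from the dosing bottle the plates carry the 50, 100, 250 and 500 ml flask in that order ((horizontal distance between flask50_center and stirrer_a_top below 0.012 m or horizontal distance between flask50_center and stirrer_b_top below 0.012 m or horizontal distance between flask50_center and stirrer_c_top below 0.012 m or horizontal distance between flask50_center and stirrer_d_top below 0.012 m) and horizontal distance between flask50_center and dispenser between 0.14 and 0.23 m and height (world z) of flask50_center between 0.059 and 0.067 m and angle between each of flask50_center, flask100_center, flask250_center, flask500_center's own z axis and vertical below 0.08 rad and linear speed of each of flask50, flask100, flask250, flask500 below 0.02 m/s and (horizontal distance between flask100_center and stirrer_a_top below 0.012 m or horizontal distance between flask100_center and stirrer_b_top below 0.012 m or horizontal distance between flask100_center and stirrer_c_top below 0.012 m or horizontal distance between flask100_center and stirrer_d_top below 0.012 m) and horizontal distance between flask100_center and dispenser between 0.27 and 0.36 m and height (world z) of flask100_center between 0.069 and 0.077 m and (horizontal distance between flask250_center and stirrer_a_top below 0.012 m or horizontal distance between flask250_center and stirrer_b_top below 0.012 m or horizontal distance between flask250_center and stirrer_c_top below 0.012 m or horizontal distance between flask250_center and stirrer_d_top below 0.012 m) and horizontal distance between flask250_center and dispenser between 0.4 and 0.49 m and height (world z) of flask250_center between 0.0865 and 0.0945 m and (horizontal distance between flask500_center and stirrer_a_top below 0.012 m or horizontal distance between flask500_center and stirrer_b_top below 0.012 m or horizontal distance between flask500_center and stirrer_c_top below 0.012 m or horizontal distance between flask500_center and stirrer_d_top below 0.012 m) and horizontal distance between flask500_center and dispenser between 0.53 and 0.62 m and height (world z) of flask500_center between 0.104 and 0.112 m); the robot touches nothing.
It fails at once if a flask is tipped by more than about 35 degrees (angle between any of flask50_center, flask100_center, flask250_center, flask500_center's own z axis and vertical above 0.6 rad).
It fails at once if a flask is dropped: out of the fingers it moves faster than 0.6 m/s, as after a fall of 2 cm ((linear speed of flask50 above 0.6 m/s and contact force between flask50 and the fingers below 0.01 N) or (linear speed of flask100 above 0.6 m/s and contact force between flask100 and the fingers below 0.01 N) or (linear speed of flask250 above 0.6 m/s and contact force between flask250 and the fingers below 0.01 N) or (linear speed of flask500 above 0.6 m/s and contact force between flask500 and the fingers below 0.01 N)).
It fails at once if the beaker of stir bars is pushed more than 25 mm from its place (distance of beaker_center from where it was at the start of the episode above 0.025 m).
It also fails if it takes over 104 s, if anything falls off the work surface, if the arm or the gripper's body presses on something with over 40 N, if the wrist force passes 120 N, or if a joint passes its speed limit or range.

## Robot

A 6-joint arm with a two-finger parallel gripper is mounted at the origin on the work surface. World frame = base frame: x ahead of the robot, y to its left, z up, the work surface at z = 0. Lengths are in mm, angles in rad, forces in N, time in s.
With the tool pointing down it reaches from about 350 to 875 mm from the base axis. Payload 4.2 kg.
Tool frame: the origin (TCP) lies where the fingers leave the gripper's body, on its centre line; the fingertips stand ahead of it and the grasp point (between the pads) lies 54 mm ahead of it (arm.nose_length is the z of the fingertips in the tool frame, in mm); z points along the fingers, x is the direction in which the jaws open and shut, and the axes are right-handed (so a half turn about z gives the same grasp; the last joint's range is limited). The gripper opens to 85 mm and grips with 20 to 120 N. Pads are 22 mm wide; open, the fingers measure 114 mm over their backs; the gripper's body (76 mm by 85 mm) begins 54 mm behind the grasp point. The pads swing forward as they close: fully open they stand 13 mm farther back than shut.
Start: joints at [1.468, 0.385, 0.008, 0, -1.194, -0.259], TCP at [221.191, 584.529, 303.912] pointing down, gripper open.
Joint ranges: [-3.14, 3.14], [-1.21, 2.06], [-1.07, 1.41], [-3.16, 2.05], [-2.99, -0.16], [-3.1, 3.1]. Speed limits (rad/s): [2.79, 2.79, 3.14, 3.14, 3.14, 3.14].

## Interface

Orientations are given as a unit quaternion [x, y, z, w].
In Python, from bench import arm, imaging, job_done gives the robot as it stands.
- The arm moves only by the shell command python3 -m crank 'ROWS' [OPENING]. ROWS is a JSON object of lists of equal length, an entry for each row: "delta_pos": the shift along the tool's x, y, z in m, a list of three; "twist": the turn about the tool's z in rad. In form: {"delta_pos": [[tx, ty, tz], ...], "twist": [twist, ...]}. A call has 1 to 8 rows; each row shifts and turns the commanded pose from where the row before left it, along the tool's axes as they then stand; what a row does not reach is not made up. A row lasts 1/12 s, in which the tool goes at most 41.7 mm and 7.16 degrees, less where a joint would pass 70% of its speed; a pose out of reach is approached as far as the arm can. A call is refused whole if a number of a shift passes 0.0417 or a number of a turn 0.125, either way. A call with a gripper value outside its range is refused whole. OPENING is the opening, from 0 (shut) to 1 (fully open), set as the call begins (- or left out, the last holds). The fingers move at their own pace and stop on an object; the grip force is fixed at half the most. Time passes only in rows, so rows that do not move let the fingers close. It gives the time, the measured TCP pose, the force and the opening at its end, in the units of the state.
- arm.read_state(): the state, without advancing time (a new reading comes with each control period).
- imaging.get_image(name): name is "side" or "top"; returns (picture, depth): 400x640x3 uint8, blue, green, red; 400x640 float32, mm along the optical axis (not along the pixel's ray), 0 where there is no reading.
- imaging.camera_model(name): a dict with "vfov" (degrees; the focal length in pixels is half the picture's height over the tangent of half this angle, whatever the lens; pixels are square), "cx", "cy" (the principal point, pixels), "dist" ([k1, k2, p1, p2, k3] as OpenCV has them; the pictures are not rectified), "T" (4x4, takes a point from camera to world coordinates). Camera axes: x right, y up, looking along -z (the intrinsics and any distortion apply to the point x, -y, -z); pixel columns grow to the right and rows downward; lengths in mm; the calibration is good to about 2 mm. A picture is of the moment at which its call begins. camera_model takes no time and is no camera call.
- job_done(): hands the job in, once; it reports no verdict.
The state is a dict: "clock": time; "joints": joint angles; "joint_vel": joint speeds; "joint_efforts": joint torques, N m; "position": TCP position; "ee_rot": TCP orientation; "contact_force": force on the tool from outside, world axes, zero at the start; "wrist_torque": the same for the moment, N m; "gripper_width": finger opening in mm.
Only numpy, scipy, OpenCV 4.12 (cv2) and the standard library are available. Lean on these libraries where they do the work, as an engineer would, in place of code of your own. Each camera call takes 0.05 s, during which the arm holds its last target.

## Working session

There is one attempt and no reset: what is moved stays moved. The work goes in short steps, Python scripts to look and compute and a shell command to move; the robot and the scene stay as the last step left them, time stands still between calls to the robot, and variables do not carry over. Pictures are saved under pics/ and viewed, and the job is handed in when it is done.

```bash
ls; mkdir -p pics
python3 - <<'E'
from bench import arm, imaging
import cv2
s=arm.read_state(); print(s); print(arm.nose_length)
for n in("top","side"):
    im,d=imaging.get_image(n); cv2.imwrite(f"pics/{n}0.png",im)
    import numpy as np; np.save(f"{n}0.npy",d); np.save(f"{n}0_im.npy",im)
    print(n,imaging.camera_model(n))
E
```

```text
pics
{'clock': 0.0, 'joints': array([ 1.46760617e+00,  3.85560477e-01,  6.62195083e-03, -5.56188614e-04,
       -1.19396507e+00, -2.58547759e-01]), 'joint_vel': array([-0.00049248,  0.00157704,  0.00372329,  0.00050085,  0.0012684 ,
       -0.0008016 ]), 'joint_efforts': array([-8.12630915e-04, -3.92296958e+01,  1.88395303e+01,  4.18630019e+00,
       -4.67234437e-03,  1.23708446e-05]), 'position': array([221.03150724, 584.15566774, 302.80902628]), 'ee_rot': array([-5.68290026e-01,  8.22827606e-01, -6.32567064e-04, -8.81371951e-04]), 'contact_force': array([0.14563902, 0.52138061, 0.58619935]), 'wrist_torque': array([-0.03199879,  0.01429188,  0.00894862]), 'gripper_width': 85.44320158384355}
72.6
top {'vfov': 43.569125437038096, 'cx': 312.04469428757085, 'cy': 207.2495061745626, 'dist': array([-0.14076009,  0.        ,  0.        ,  0.        ,  0.        ]), 'T': array([[-5.58158767e-03,  9.99329830e-01, -3.61764725e-02,
         4.82887005e+02],
       [-9.99713022e-01, -6.41922502e-03, -2.30795628e-02,
        -2.80825244e+00],
       [-2.32963205e-02,  3.60372701e-02,  9.99078874e-01,
         1.25800965e+03],
       [ 0.00000000e+00,  0.00000000e+00,  0.00000000e+00,
         1.00000000e+00]])}
side {'vfov': 48.51385139678932, 'cx': 319.5686667088274, 'cy': 197.6643128809926, 'dist': array([-0.03630959,  0.        ,  0.        ,  0.        ,  0.        ]), 'T': array([[ 8.97824583e-01,  3.31500181e-01, -2.89859704e-01,
         1.64827567e+02],
       [-4.40262183e-01,  6.62358013e-01, -6.06177426e-01,
        -7.20010753e+02],
       [-8.95702913e-03,  6.71855261e-01,  7.40628301e-01,
         9.63607023e+02],
       [ 0.00000000e+00,  0.00000000e+00,  0.00000000e+00,
         1.00000000e+00]])}
```

View pics/top0.png

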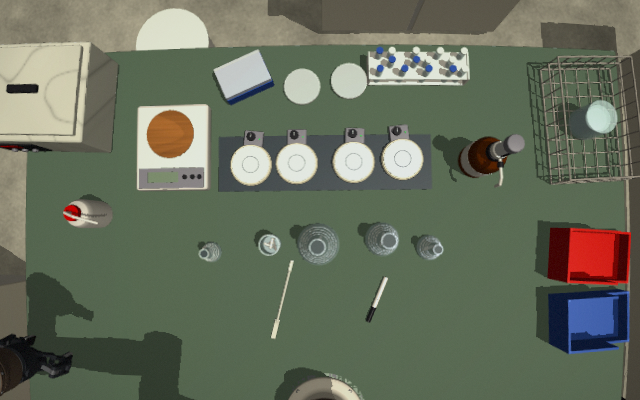

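View pics/side0.png

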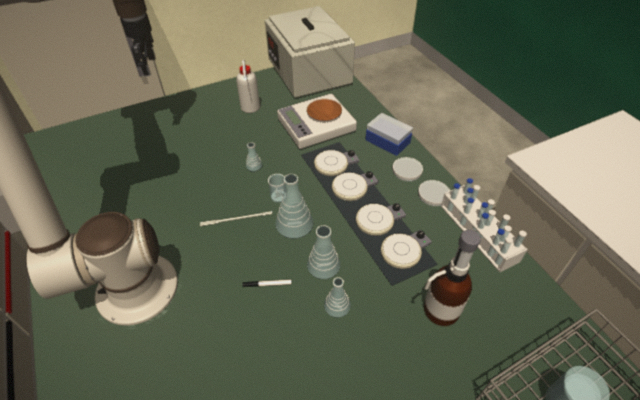

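The top view has x up and y to the left. The dosing bottle is on the right, around (487,155). The plates are at columns 403, 353, 297 and 251. The flasks are near (208,252), (318,245), (382,239) and (430,247), and the beaker is at (269,243). Next I'll enlarge the picture and measure.

```bash
cat > h.py <<'E'
import numpy as np, cv2
from bench import imaging
class Cam:
    def __init__(s,n):
        m=imaging.camera_model(n); f=200/np.tan(np.radians(m["vfov"]/2))
        s.K=np.array([[f,0,m["cx"]],[0,f,m["cy"]],[0,0,1.]]); s.d=m["dist"]; s.T=np.array(m["T"]); s.f=f
    def pix(s,P):
        P=np.atleast_2d(P).astype(float); c=(P-s.T[:3,3])@s.T[:3,:3]
        c=c*[1,-1,-1]
        return cv2.projectPoints(c.reshape(-1,1,3),np.zeros(3),np.zeros(3),s.K,s.d)[0].reshape(-1,2)
    def ray(s,uv):
        q=cv2.undistortPoints(np.array(uv,float).reshape(-1,1,2),s.K,s.d).reshape(-1,2)
        return (np.c_[q[:,0],-q[:,1],-np.ones(len(q))])@s.T[:3,:3].T
    def atz(s,uv,z):
        r=s.ray(uv); t=(z-s.T[2,3])/r[:,2]; return s.T[:3,3]+r*t[:,None]
    def cloud(s,d):
        v,u=np.mgrid[0:d.shape[0],0:d.shape[1]]
        r=s.ray(np.c_[u.ravel(),v.ravel()]); return (s.T[:3,3]+r*d.reshape(-1,1)).reshape(*d.shape,3)
def circ(c,r,n=40):
    a=np.linspace(0,2*np.pi,n); return np.c_[c[0]+r*np.cos(a),c[1]+r*np.sin(a),np.full(n,c[2])]
E
python3 - <<'E'
from h import *
im=np.load("top0_im.npy"); d=np.load("top0.npy")
c=Cam("top"); W=c.cloud(d)
for uv in [(208,252),(269,243),(318,245),(382,239),(430,247),(403,158),(353,161),(297,162),(251,163),(450,250),(300,280)]:
    print(uv,d[uv[1],uv[0]],W[uv[1],uv[0]].round(1),c.atz([uv],18).round(1))
# plates: white mask
g=im.min(axis=2); m=((g>150)).astype(np.uint8); 
n,l,st,ce=cv2.connectedComponentsWithStats(m)
for i in range(1,n):
    if st[i,4]>300: print(st[i],ce[i].round(2),c.atz([ce[i]],18).round(1))
a=cv2.resize(im[205:275,190:450],None,fx=3,fy=3,interpolation=cv2.INTER_CUBIC); b=cv2.resize(im[120:200,210:470],None,fx=3,fy=3,interpolation=cv2.INTER_CUBIC)
cv2.imwrite("pics/z1.png",np.vstack([b,a]))
E
```

```text
(208, 252) 0.0 [ 482.9   -2.8 1258. ] [[417.4 286.9  18. ]]
(269, 243) 1249.0824 [439.3 134.2   9.4] [[439.6 133.2  18. ]]
(318, 245) 1075.7296 [440.6   9.7 180. ] [[434.2  11.6  18. ]]
(382, 239) 1107.086 [ 451.6 -132.   145.8] [[ 448.1 -146.9   18. ]]
(430, 247) 1169.1387 [ 430.  -253.2   80.1] [[ 427.2 -266.4   18. ]]
(403, 158) 1238.0725 [ 648.9 -201.4   20.2] [[ 649.2 -201.7   18. ]]
(353, 161) 1242.2711 [642.2 -76.7  18.7] [[642.3 -76.8  18. ]]
(297, 162) 1243.3031 [640.6  62.6  20.8] [[640.9  62.7  18. ]]
(251, 163) 1248.63 [639.6 178.1  18.1] [[639.6 178.1  18. ]]
(450, 250) 1246.2909 [ 418.3 -321.     0.9] [[ 419.2 -316.7   18. ]]
(300, 280) 1253.3392 [ 3.458e+02  5.750e+01 -1.000e-01] [[347.7  56.7  18. ]]
[ 136    8   73   42 2404] [172.25  31.  ] [[990.3 388.1  18. ]]
[   0   42   90  100 7517] [42.43 90.45] [[845.9 747.4  18. ]]
[ 368   47  102   33 1625] [420.64  65.26] [[ 887.  -252.2   18. ]]
[ 214   50   57   48 1568] [241.77  73.44] [[869.9 202.9  18. ]]
[331  63  36  36 994] [348.68  80.27] [[847.9 -68.4  18. ]]
[284  69  36  35 989] [301.79  85.91] [[834.5  50.   18. ]]
[587 101  30  32 760] [601.5  116.47] [[ 760.4 -732.5   18. ]]
[ 137  104   71   86 2823] [174.3 141.2] [[698.1 375.2  18. ]]
[ 383  139   40   40 1244] [402.39 158.38] [[ 648.3 -200.2   18. ]]
[ 277  143   40   40 1261] [296.4  162.67] [[639.2  64.2  18. ]]
[ 334  142   40   40 1270] [353.5  161.37] [[641.4 -78.   18. ]]
[ 231  145   40   40 1240] [250.44 164.2 ] [[636.6 179.5  18. ]]
```

View pics/z1.png

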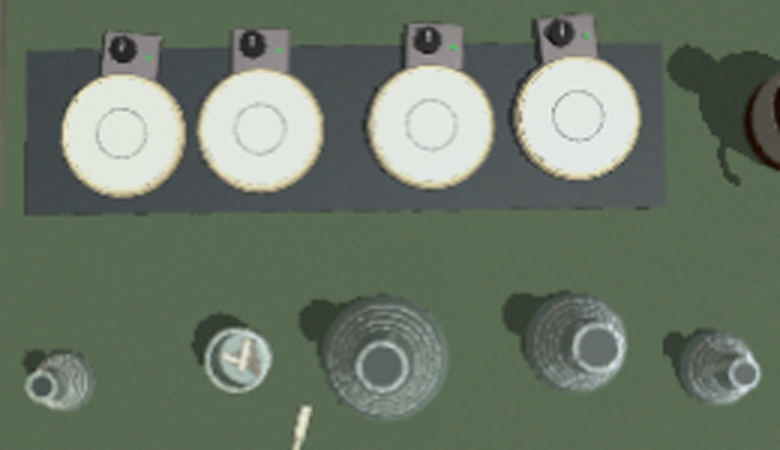

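```bash
cat > ov.py <<'E'
from h import *
c=Cam("top"); s=Cam("side")
Z=lambda x,y:(x/3+190-.33,(y-240)/3+205-.33)
F={"50":(90,25.5,11,(41,385)),"100":(110,32,11,(743,374)),"250":(145,42.5,17,(598,345)),"500":(180,52.5,17,(381,367)),"bk":(70,24,24,(240,358))}
ims={n:cv2.resize(np.load(f"{n}0_im.npy"),None,fx=4,fy=4,interpolation=cv2.INTER_CUBIC) for n in("top","side")}
for k,(h,r,rn,m) in F.items():
    p=c.atz([Z(*m)],h)[0]; print(k,p.round(1))
    for n,cam in(("top",c),("side",s)):
        for z,rr,col in((0,r,(0,0,255)),(h,rn,(0,255,255))):
            q=cam.pix(circ((p[0],p[1],z),rr)); cv2.polylines(ims[n],[((q+.5)*4-.5).round().astype(int)],True,col,1)
P=[(648.3,-200.2),(641.4,-78),(639.2,64.2),(636.6,179.5)]
for p in P:
    for n,cam in(("top",c),("side",s)):
        for rr in(47,53):
            q=cam.pix(circ((*p,18),rr)); cv2.polylines(ims[n],[((q+.5)*4-.5).round().astype(int)],True,(255,0,255),1)
t=ims["top"]; a=t[4*205:4*275,4*190:4*450]; b=t[4*120:4*200,4*210:4*470]
cv2.imwrite("pics/o1.png",cv2.resize(np.vstack([b,a]),(800,int(600*800/1040))))
sd=ims["side"]; cv2.imwrite("pics/o2.png",cv2.resize(sd[4*135:4*325,4*235:4*435],(632,600)))
E
python3 ov.py
```

```text
50 [418.8 281.3  90. ]
100 [ 425.8 -263.8  110. ]
250 [ 450.  -147.7  145. ]
500 [436.3  12.6 180. ]
bk [439.1 126.   70. ]
```

View pics/o1.png

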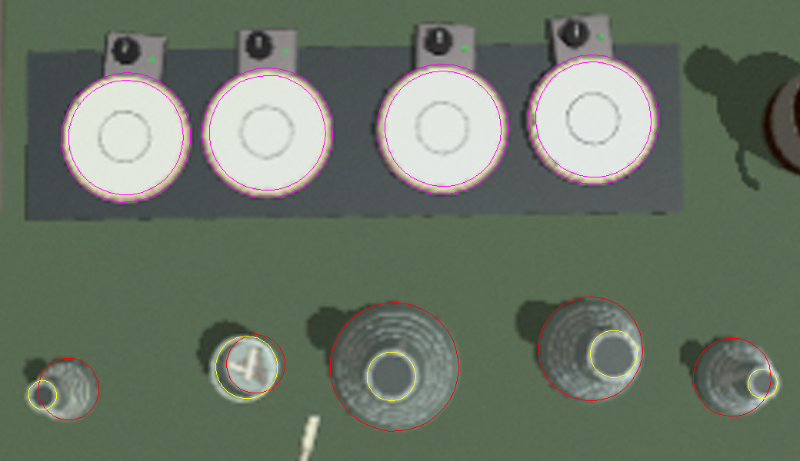

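View pics/o2.png

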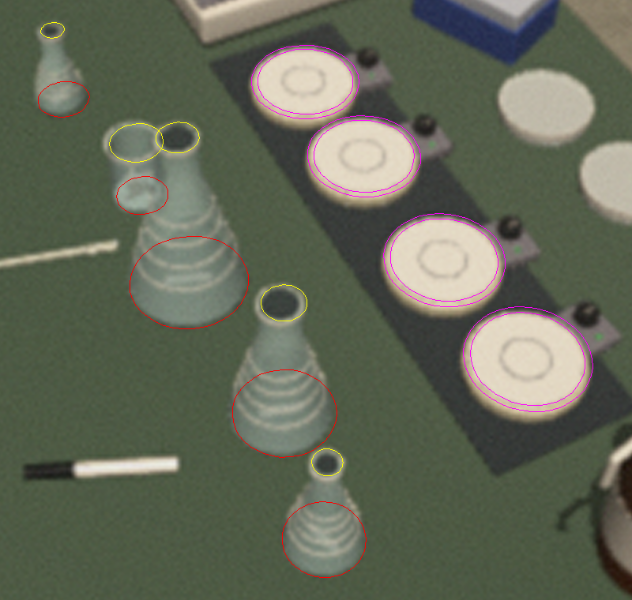

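The overlays match in both cameras. The 500, 250, 100 and 50 ml flasks are at (436,13), (450,-148), (426,-264) and (419,281). The beaker is near (439,128). From the dosing bottle, the plates are at (648,-200), (641,-78), (639,64) and (637,180).

I'll turn the jaws along world x first and then take the 500 ml flask.

```bash
python3 -m crank '{"delta_pos":[[0,0,0],[0,0,0],[0,0,0],[0,0,0],[0,0,0],[0,0,0],[0,0,0],[0,0,0]],"twist":[0.121,0.121,0.121,0.121,0.121,0.121,0.121,0.121]}' 1; python3 -m crank '{"delta_pos":[[0,0,0],[0,0,0],[0,0,0]],"twist":[0.121,0.121,0]}'
```

```text
clock: 0.77
position: [221.1, 584.3, 303.3]
ee_rot: [-0.117, 0.993, -0.001, -0.0]
contact_force: [-0.2, 0.7, -0.3]
gripper_width: 85.6
clock: 1.02
position: [221.1, 584.3, 303.3]
ee_rot: [0.002, 1.0, -0.001, -0.0]
contact_force: [0.0, 0.8, 0.0]
gripper_width: 85.4
```

```bash
python3 -m crank '{"delta_pos":[[-0.0135,-0.0357,0],[-0.0135,-0.0357,0],[-0.0135,-0.0357,0],[-0.0135,-0.0357,0],[-0.0135,-0.0357,0],[-0.0135,-0.0357,0],[-0.0135,-0.0357,0],[-0.0135,-0.0357,0]],"twist":[0,0,0,0,0,0,0,0]}'; python3 -m crank '{"delta_pos":[[-0.0135,-0.0357,0],[-0.0135,-0.0357,0],[-0.0135,-0.0357,0],[-0.0135,-0.0357,0],[-0.0135,-0.0357,0],[-0.0135,-0.0357,0],[-0.0135,-0.0357,0],[-0.0135,-0.0357,0]],"twist":[0,0,0,0,0,0,0,0]}';  python3 -m crank '{"delta_pos":[[0,0,0],[0,0,0],[0,0,0]],"twist":[0,0,0]}'
```

```text
clock: 1.68
position: [329.0, 296.8, 303.8]
ee_rot: [-0.002, 1.0, -0.0, -0.0]
contact_force: [0.0, 0.2, -0.5]
gripper_width: 85.4
clock: 2.35
position: [436.6, 11.2, 304.1]
ee_rot: [-0.001, 1.0, 0.0, 0.0]
contact_force: [0.5, 0.3, -0.1]
gripper_width: 85.2
clock: 2.6
position: [436.4, 12.9, 303.7]
ee_rot: [0.0, 1.0, 0.0, -0.0]
contact_force: [-1.4, 0.7, 0.6]
gripper_width: 85.4
```

```bash
python3 -m crank '{"delta_pos":[[0,0,0.0145],[0,0,0.0145],[0,0,0.0145],[0,0,0.0145],[0,0,0.0145],[0,0,0.0145],[0,0,0],[0,0,0]],"twist":[0,0,0,0,0,0,0,0]}'
python3 - <<'E'
from h import *
for n in("side","top"):
    im,d=imaging.get_image(n)
    if n=="side": cr=im[100:300,180:420]
    else: cr=im[150:300,220:460]
    cv2.imwrite(f"pics/g1{n}.png",cv2.resize(cr,None,fx=3,fy=3,interpolation=cv2.INTER_CUBIC))
E
```

```text
clock: 3.27
position: [436.3, 14.2, 216.7]
ee_rot: [-0.001, 1.0, -0.0, -0.001]
contact_force: [-0.1, -0.4, -0.1]
gripper_width: 85.4
```

View pics/g1side.png

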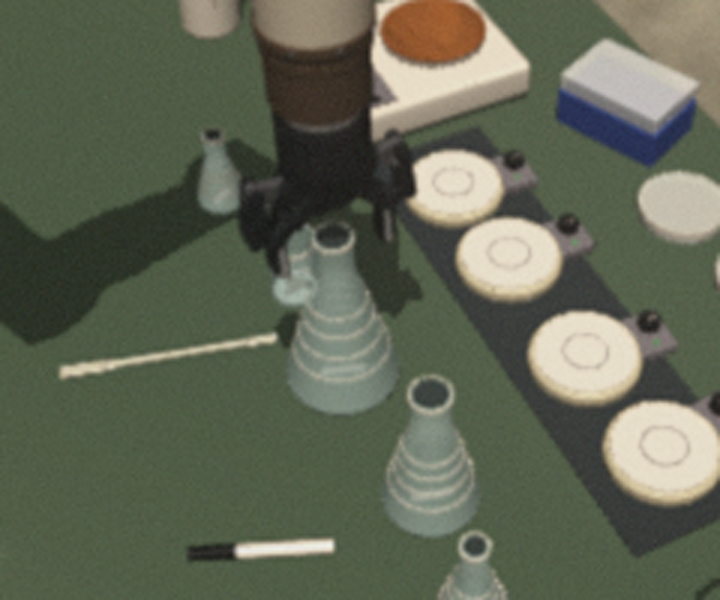

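The side view shows the fingers at crop pixels (285,270) and (387,225), on either side of the neck at (335,260). Closing.

```bash
python3 -m crank '{"delta_pos":[[0,0,0],[0,0,0],[0,0,0],[0,0,0],[0,0,0],[0,0,0],[0,0,0],[0,0,0]],"twist":[0,0,0,0,0,0,0,0]}' 0;python3 -m crank '{"delta_pos":[[0,0,0],[0,0,0],[0,0,0],[0,0,0]],"twist":[0,0,0,0]}'
python3 - <<'E'
from h import *
for n in("side","top"):
    im,d=imaging.get_image(n)
    if n=="side": cr=im[100:300,180:420]
    else: cr=im[150:300,220:460]
    cv2.imwrite(f"pics/g2{n}.png",cv2.resize(cr,None,fx=3,fy=3,interpolation=cv2.INTER_CUBIC))
E
```

```text
clock: 4.03
position: [436.7, 13.0, 217.5]
ee_rot: [0.0, 1.0, -0.0, 0.0]
contact_force: [-1.8, -0.1, 5.1]
gripper_width: 32.8
clock: 4.37
position: [436.7, 13.0, 217.5]
ee_rot: [0.0, 1.0, -0.0, 0.0]
contact_force: [-2.1, -1.0, 5.4]
gripper_width: 32.7
```

View pics/g2side.png

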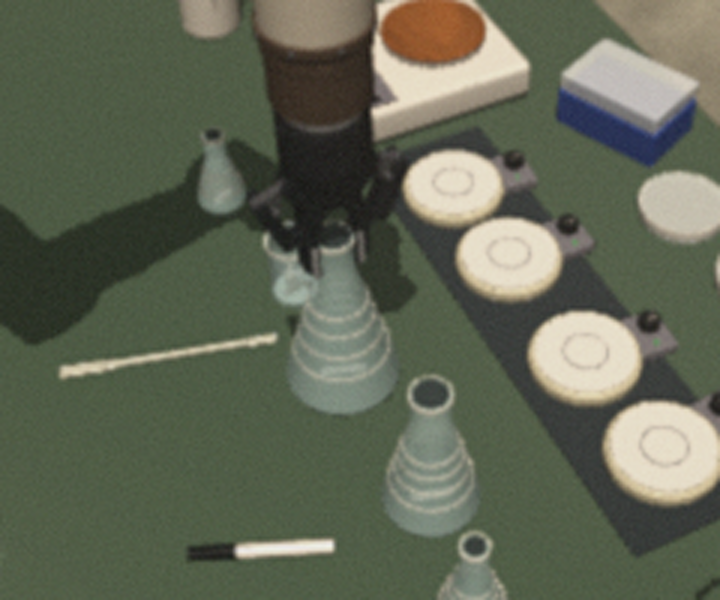

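The jaws have the neck, and the width reads 33 mm. Lifting 90 mm.

```bash
python3 -m crank '{"delta_pos":[[0,0,-0.005],[0,0,-0.010],[0,0,-0.015],[0,0,-0.015],[0,0,-0.015],[0,0,-0.015],[0,0,-0.010],[0,0,-0.005]],"twist":[0,0,0,0,0,0,0,0]}'; python3 -m crank '{"delta_pos":[[0,0,0],[0,0,0]],"twist":[0,0]}'
python3 - <<'E'
from h import *
for n in("side","top"):
    im,d=imaging.get_image(n)
    if n=="side": cr=im[100:300,180:420]
    else: cr=im[150:300,220:460]
    cv2.imwrite(f"pics/g3{n}.png",cv2.resize(cr,None,fx=3,fy=3,interpolation=cv2.INTER_CUBIC))
E
```

```text
clock: 5.13
position: [436.8, 13.2, 308.0]
ee_rot: [0.001, 1.0, 0.0, 0.001]
contact_force: [0.5, -0.9, -1.4]
gripper_width: 32.6
clock: 5.3
position: [436.2, 13.1, 306.3]
ee_rot: [0.001, 1.0, 0.0, -0.001]
contact_force: [0.8, 0.6, -2.7]
gripper_width: 32.3
```

View pics/g3side.png

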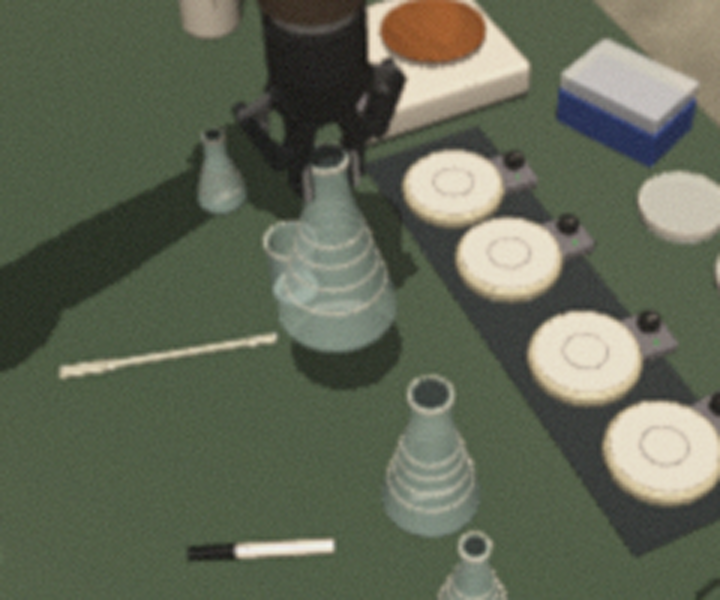

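The flask hangs upright with its foot around 90 mm up. Carrying it to the far plate (637,180).

```bash
python3 -m crank '{"delta_pos":[[-0.010,0.0083,0],[-0.020,0.0166,0],[-0.020,0.0166,0],[-0.020,0.0166,0],[-0.020,0.0166,0],[-0.020,0.0166,0],[-0.020,0.0166,0],[-0.020,0.0166,0]],"twist":[0,0,0,0,0,0,0,0]}'; python3 -m crank '{"delta_pos":[[-0.020,0.0166,0],[-0.020,0.0166,0],[-0.010,0.0083,0],[0,0,0],[0,0,0]],"twist":[0,0,0,0,0]}'
python3 -m crank '{"delta_pos":[[0,0,0.005],[0,0,0.010],[0,0,0.015],[0,0,0.010],[0,0,0.005],[0,0,0.005],[0,0,0],[0,0,0]],"twist":[0,0,0,0,0,0,0,0]}'
python3 - <<'E'
from h import *
for n in("side","top"):
    im,d=imaging.get_image(n)
    np.save(f"{n}1_im.npy",im); np.save(f"{n}1.npy",d)
    if n=="side": cr=im[100:300,230:470]
    else: cr=im[100:250,180:420]
    cv2.imwrite(f"pics/g4{n}.png",cv2.resize(cr,None,fx=3,fy=3,interpolation=cv2.INTER_CUBIC))
E
```

```text
clock: 6.07
position: [587.9, 138.7, 305.5]
ee_rot: [0.0, 1.0, -0.0, -0.001]
contact_force: [1.0, -0.9, -2.0]
gripper_width: 32.4
clock: 6.48
position: [637.0, 179.6, 304.7]
ee_rot: [0.0, 1.0, -0.001, -0.002]
contact_force: [-1.2, -0.2, -1.8]
gripper_width: 32.8
clock: 7.15
position: [636.9, 178.8, 257.1]
ee_rot: [0.0, 1.0, -0.0, 0.0]
contact_force: [0.1, 0.2, -1.6]
gripper_width: 32.7
```

View pics/g4side.png

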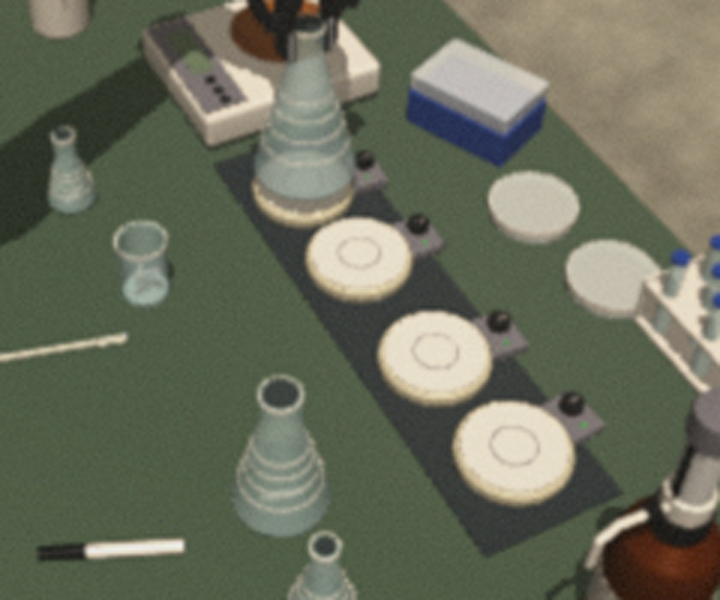

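View pics/g4top.png

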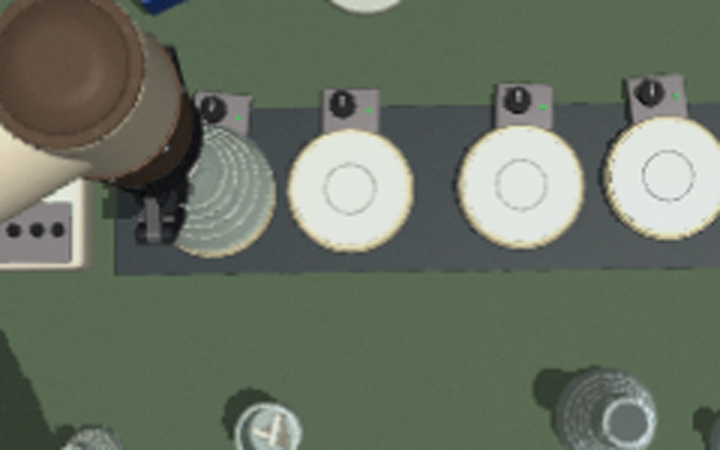

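The flask's foot is centred over the far plate, roughly 20 mm above it. Lowering slowly and watching the force.

```bash
python3 -m crank '{"delta_pos":[[0,0,0.003],[0,0,0.004],[0,0,0.004],[0,0,0.004],[0,0,0.003],[0,0,0],[0,0,0]],"twist":[0,0,0,0,0,0,0]}'; python3 -m crank '{"delta_pos":[[0,0,0.001],[0,0,0.001],[0,0,0.001],[0,0,0]],"twist":[0,0,0,0]}'
```

```text
clock: 7.83
position: [636.7, 178.8, 238.5]
ee_rot: [0.0, 1.0, -0.0, -0.0]
contact_force: [0.3, 0.1, -2.0]
gripper_width: 32.9
clock: 8.17
position: [636.7, 178.9, 235.7]
ee_rot: [0.001, 1.0, -0.0, -0.0]
contact_force: [-0.3, 0.6, -1.8]
gripper_width: 32.3
```

```bash
python3 -m crank '{"delta_pos":[[0,0,0.0005],[0,0,0.0005],[0,0,0],[0,0,0]],"twist":[0,0,0,0]}'
```

```text
clock: 8.5
position: [636.8, 178.9, 235.6]
ee_rot: [0.0, 1.0, 0.0, 0.0]
contact_force: [-1.5, 0.5, 1.3]
gripper_width: 32.3
```

```bash
python3 -m crank '{"delta_pos":[[0,0,0.0005],[0,0,0],[0,0,0]],"twist":[0,0,0]}';python3 -m crank '{"delta_pos":[[0,0,0],[0,0,0],[0,0,0],[0,0,0],[0,0,0],[0,0,0]],"twist":[0,0,0,0,0,0]}' 1
```

```text
clock: 8.75
position: [636.8, 178.9, 235.6]
ee_rot: [0.0, 1.0, 0.0, 0.0]
contact_force: [-3.1, 0.0, 5.9]
gripper_width: 32.6
clock: 9.25
position: [636.8, 178.9, 234.2]
ee_rot: [0.001, 1.0, -0.0, -0.0]
contact_force: [-0.3, 0.3, -0.2]
gripper_width: 85.5
```

```bash
python3 -m crank '{"delta_pos":[[0,0,-0.010],[0,0,-0.020],[0,0,-0.020],[0,0,-0.020],[0,0,-0.010]],"twist":[0,0,0,0,0]}';python3 -m crank '{"delta_pos":[[0.0187,-0.0327,0],[0.0187,-0.0327,0],[0.0187,-0.0327,0],[0.0187,-0.0327,0],[0.0187,-0.0327,0],[0.0187,-0.0327,0],[0.0187,-0.0327,0],[0.0187,-0.0327,0]],"twist":[0,0,0,0,0,0,0,0]}'; python3 -m crank '{"delta_pos":[[0.0187,-0.0327,0],[0.0187,-0.0327,0],[0,0,0],[0,0,0]],"twist":[0,0,0,0]}'
cat > ck.py <<'E'
# usage: ck.py tag ; overlay of expected standing flasks on plates, from args name:x:y
import sys; from h import *
D={"50":(90,25.5,11),"100":(110,32,11),"250":(145,42.5,17),"500":(180,52.5,17)}
tag=sys.argv[1]; out=[]
for n in("side","top"):
    im,d=imaging.get_image(n); cam=Cam(n)
    np.save(f"{n}_{tag}.npy",im)
    o=cv2.resize(im,None,fx=3,fy=3,interpolation=cv2.INTER_CUBIC)
    for a in sys.argv[2:]:
        k,x,y=a.split(":"); h,r,rn=D[k]
        for z,rr,col in((18,r,(0,0,255)),(18+h,rn,(0,255,255))):
            q=cam.pix(circ((float(x),float(y),z),rr)); cv2.polylines(o,[((q+.5)*3-.5).round().astype(int)],True,col,1)
    out.append(o[300:900,690:1410] if n=="side" else o[330:780,600:1380])
cv2.imwrite(f"pics/{tag}s.png",out[0]); cv2.imwrite(f"pics/{tag}t.png",out[1])
E
python3 ck.py c1 500:636.6:179.5
```

```text
clock: 9.67
position: [637.6, 179.1, 318.4]
ee_rot: [0.0, 1.0, 0.001, 0.003]
contact_force: [1.1, -0.7, 0.4]
gripper_width: 85.2
clock: 10.33
position: [485.6, -83.9, 314.8]
ee_rot: [0.0, 1.0, 0.0, 0.0]
contact_force: [1.6, -0.1, -0.4]
gripper_width: 85.2
clock: 10.67
position: [448.4, -149.3, 314.9]
ee_rot: [0.002, 1.0, 0.0, 0.0]
contact_force: [0.3, 0.1, -0.6]
gripper_width: 85.5
```

View pics/c1s.png

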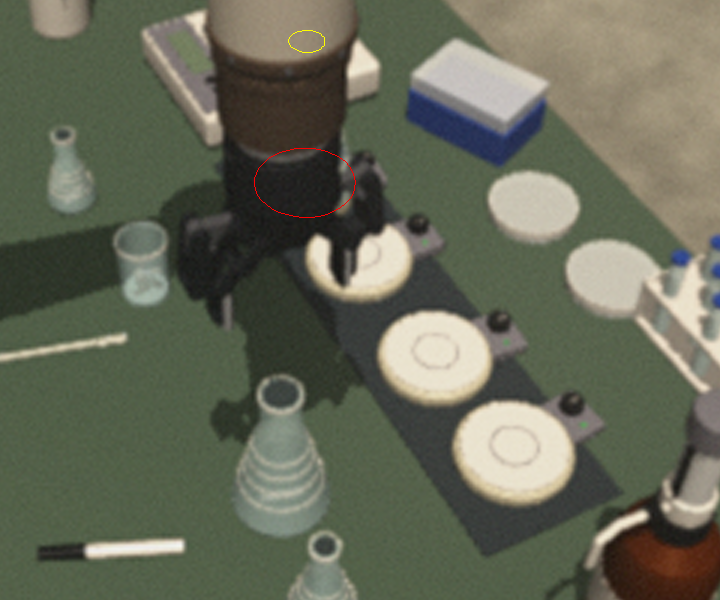

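View pics/c1t.png

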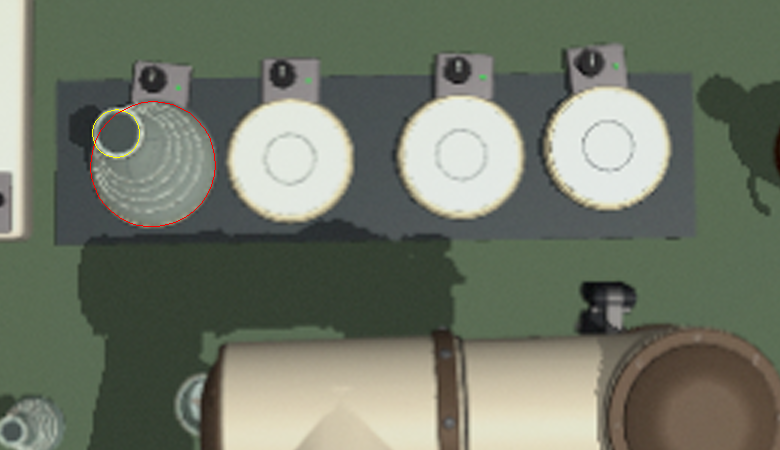

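The top view shows the 500 ml flask matching the expected outline on the far plate, at (118,133) and (152,165), within about 1 mm. The side view is blocked by the arm. Descending on the 250 ml flask.

```bash
python3 -m crank '{"delta_pos":[[-0.001,0.001,0.017],[0,0,0.017],[0,0,0.017],[0,0,0.017],[0,0,0.017],[0,0,0.017],[0,0,0.017],[0,0,0.012]],"twist":[0,0,0,0,0,0,0,0]}'; python3 -m crank '{"delta_pos":[[0,0,0],[0,0,0]],"twist":[0,0]}'
```

```text
clock: 11.43
position: [450.9, -145.6, 181.8]
ee_rot: [-0.001, 1.0, 0.0, -0.001]
contact_force: [-0.7, -0.0, -0.2]
gripper_width: 85.4
clock: 11.6
position: [451.1, -146.0, 183.0]
ee_rot: [-0.001, 1.0, -0.0, -0.001]
contact_force: [-0.2, -0.1, 0.1]
gripper_width: 85.5
```

```bash
python3 -m crank '{"delta_pos":[[0.001,-0.0015,0],[0,0,0],[0,0,0]],"twist":[0,0,0]}'; python3 -m crank '{"delta_pos":[[0,0,0],[0,0,0],[0,0,0],[0,0,0],[0,0,0],[0,0,0],[0,0,0],[0,0,0]],"twist":[0,0,0,0,0,0,0,0]}' 0; python3 -m crank '{"delta_pos":[[0,0,0],[0,0,0],[0,0,0]],"twist":[0,0,0]}'; python3 -m crank '{"delta_pos":[[0,0,-0.005],[0,0,-0.010],[0,0,-0.015],[0,0,-0.015],[0,0,-0.015],[0,0,-0.015],[0,0,-0.010],[0,0,-0.005]],"twist":[0,0,0,0,0,0,0,0]}'; python3 -m crank '{"delta_pos":[[0,0,0],[0,0,0]],"twist":[0,0]}'; python3 ck.py c2
```

```text
clock: 11.85
position: [450.0, -148.3, 184.3]
ee_rot: [0.0, 1.0, -0.0, 0.001]
contact_force: [-0.2, -0.4, -1.1]
gripper_width: 85.5
clock: 12.52
position: [449.2, -148.5, 183.7]
ee_rot: [0.0, 1.0, -0.0, -0.0]
contact_force: [-2.0, 0.5, 5.2]
gripper_width: 32.9
clock: 12.77
position: [449.2, -148.5, 183.6]
ee_rot: [0.0, 1.0, -0.0, -0.0]
contact_force: [-3.1, -0.1, 4.2]
gripper_width: 32.4
clock: 13.43
position: [450.1, -148.3, 274.7]
ee_rot: [0.0, 1.0, 0.0, 0.002]
contact_force: [0.5, -0.2, -1.2]
gripper_width: 32.7
clock: 13.6
position: [449.3, -148.3, 272.9]
ee_rot: [0.001, 1.0, 0.0, -0.0]
contact_force: [0.4, -0.5, -1.8]
gripper_width: 32.3
```

View pics/c2s.png

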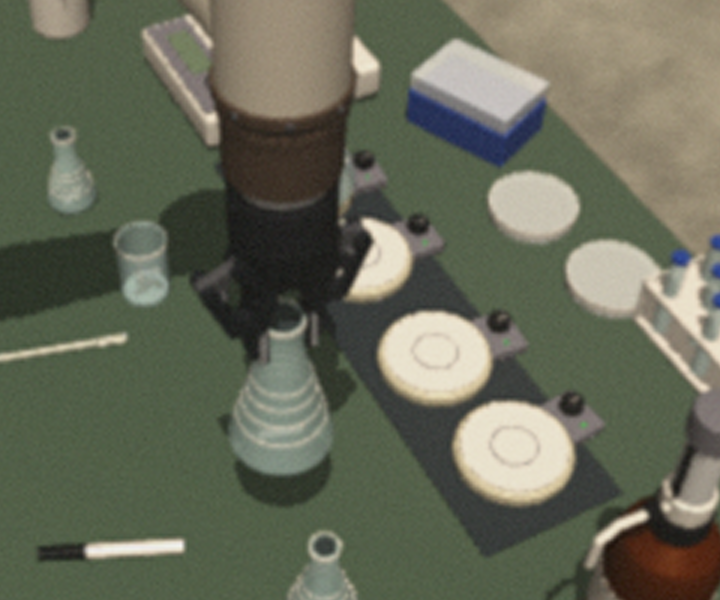

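The 250 ml flask is held upright. Carrying it to (639,64).

```bash
python3 -m crank '{"delta_pos":[[-0.0086,0.0097,0],[-0.01725,0.0193,0],[-0.01725,0.0193,0],[-0.01725,0.0193,0],[-0.01725,0.0193,0],[-0.01725,0.0193,0],[-0.01725,0.0193,0],[-0.01725,0.0193,0]],"twist":[0,0,0,0,0,0,0,0]}'; python3 -m crank '{"delta_pos":[[-0.01725,0.0193,0],[-0.01725,0.0193,0],[-0.01725,0.0193,0],[-0.0086,0.0097,0],[0,0,0],[0,0,0]],"twist":[0,0,0,0,0,0]}'
python3 -m crank '{"delta_pos":[[0,0,0.005],[0,0,0.010],[0,0,0.012],[0,0,0.012],[0,0,0.008],[0,0,0.003],[0,0,0],[0,0,0]],"twist":[0,0,0,0,0,0,0,0]}'; python3 ck.py c3
```

```text
clock: 14.37
position: [579.9, -2.0, 272.4]
ee_rot: [0.0, 1.0, -0.0, -0.001]
contact_force: [-0.2, 0.4, -1.5]
gripper_width: 32.5
clock: 14.87
position: [639.5, 64.9, 271.7]
ee_rot: [-0.0, 1.0, -0.0, -0.001]
contact_force: [-0.4, 0.1, -1.2]
gripper_width: 32.5
clock: 15.53
position: [639.5, 63.6, 223.7]
ee_rot: [0.001, 1.0, -0.0, 0.0]
contact_force: [0.3, 0.2, -1.5]
gripper_width: 32.6
```

View pics/c3s.png

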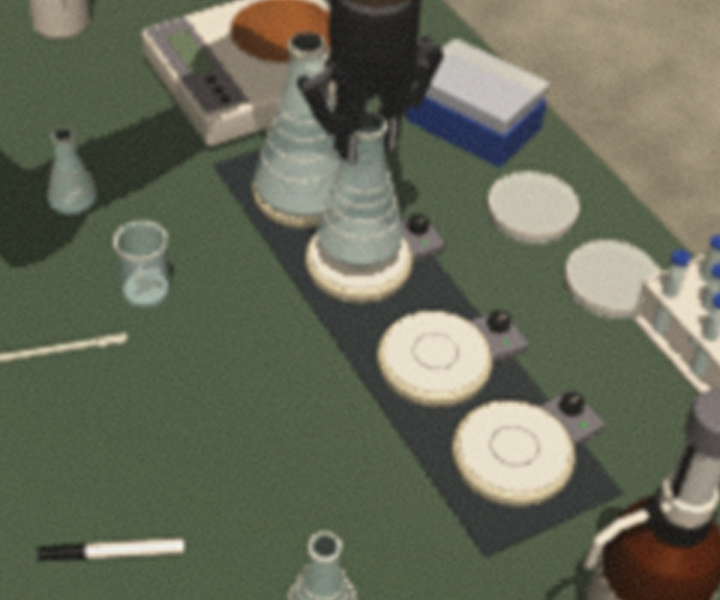

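The 250 ml flask hovers over its plate, and the 500 ml flask stands upright beside it at (305,40)-(303,185). Lowering.

```bash
python3 -m crank '{"delta_pos":[[0,0,0.003],[0,0,0.004],[0,0,0.005],[0,0,0.004],[0,0,0.002],[0,0,0.001],[0,0,0],[0,0,0]],"twist":[0,0,0,0,0,0,0,0]}'; python3 -m crank '{"delta_pos":[[0,0,0.001],[0,0,0.0005],[0,0,0],[0,0,0]],"twist":[0,0,0,0]}';python3 -m crank '{"delta_pos":[[0,0,0.0005],[0,0,0.0005],[0,0,0],[0,0,0]],"twist":[0,0,0,0]}'
```

```text
clock: 16.3
position: [639.5, 63.8, 204.4]
ee_rot: [0.0, 1.0, -0.0, 0.0]
contact_force: [-1.2, 1.5, -1.4]
gripper_width: 32.5
clock: 16.63
position: [639.4, 63.8, 203.0]
ee_rot: [0.0, 1.0, 0.0, 0.0]
contact_force: [-0.3, 0.4, -1.9]
gripper_width: 32.7
clock: 16.97
position: [639.4, 63.8, 201.9]
ee_rot: [0.0, 1.0, -0.0, -0.0]
contact_force: [-0.3, 0.4, -1.3]
gripper_width: 32.5
```

```bash
python3 -m crank '{"delta_pos":[[0,0,0.0005],[0,0,0.0005],[0,0,0],[0,0,0]],"twist":[0,0,0,0]}'
```

```text
clock: 17.3
position: [639.4, 63.8, 201.7]
ee_rot: [0.0, 1.0, -0.0, 0.0]
contact_force: [-1.9, -0.7, 4.4]
gripper_width: 32.2
```

```bash
python3 -m crank '{"delta_pos":[[0,0,0],[0,0,0],[0,0,0],[0,0,0],[0,0,0],[0,0,0]],"twist":[0,0,0,0,0,0]}' 1; python3 -m crank '{"delta_pos":[[0,0,-0.010],[0,0,-0.020],[0,0,-0.020],[0,0,-0.020],[0,0,-0.010]],"twist":[0,0,0,0,0]}';python3 -m crank '{"delta_pos":[[0.0214,-0.0328,0],[0.0214,-0.0328,0],[0.0214,-0.0328,0],[0.0214,-0.0328,0],[0.0214,-0.0328,0],[0.0214,-0.0328,0],[0.0214,-0.0328,0],[0.0214,-0.0328,0]],"twist":[0,0,0,0,0,0,0,0]}'; python3 -m crank '{"delta_pos":[[0.0214,-0.0328,0],[0.0214,-0.0328,0],[0,0,0],[0,0,0],[0,0,0]],"twist":[0,0,0,0,0]}'
python3 ck.py c4 500:636.6:179.5 250:639.2:64.2
```

```text
clock: 17.8
position: [639.4, 63.8, 200.7]
ee_rot: [0.001, 1.0, -0.0, -0.0]
contact_force: [-1.4, 0.1, -0.0]
gripper_width: 85.4
clock: 18.22
position: [640.3, 63.9, 284.8]
ee_rot: [0.0, 1.0, 0.0, 0.003]
contact_force: [-0.1, 0.0, 0.4]
gripper_width: 85.6
clock: 18.88
position: [466.5, -199.7, 281.3]
ee_rot: [0.0, 1.0, -0.0, 0.0]
contact_force: [1.4, -0.2, 0.2]
gripper_width: 85.5
clock: 19.3
position: [425.0, -264.1, 281.2]
ee_rot: [0.001, 1.0, -0.0, 0.0]
contact_force: [0.8, -0.2, 0.0]
gripper_width: 85.6
```

View pics/c4s.png

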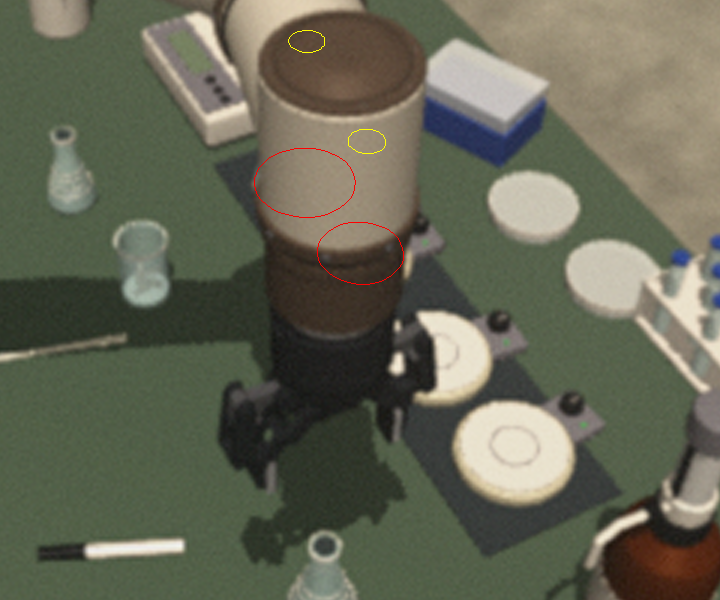

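View pics/c4t.png

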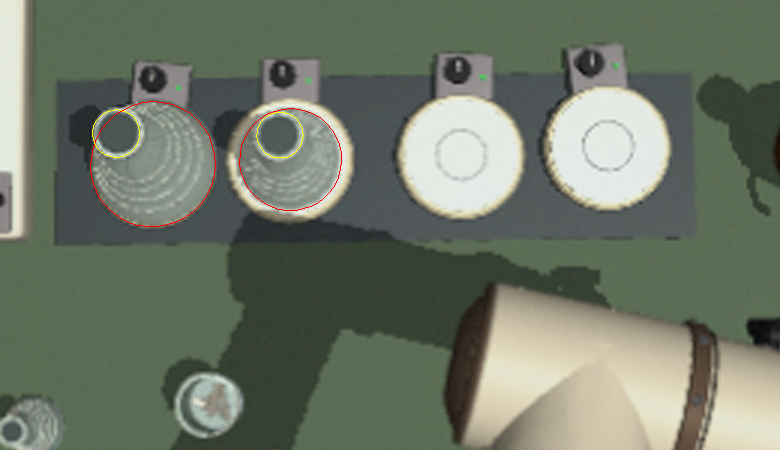

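In the top view the 250 ml flask matches its outline at (280,135) and (290,160). Descending on the 100 ml flask.

```bash
python3 -m crank '{"delta_pos":[[-0.0005,0,0.008],[0,0,0.017],[0,0,0.020],[0,0,0.020],[0,0,0.020],[0,0,0.020],[0,0,0.015],[0,0,0.008]],"twist":[0,0,0,0,0,0,0,0]}'; python3 -m crank '{"delta_pos":[[0,0,0],[0,0,0],[0,0,0]],"twist":[0,0,0]}'
```

```text
clock: 20.07
position: [425.0, -262.8, 150.3]
ee_rot: [-0.0, 1.0, 0.001, -0.002]
contact_force: [-0.4, 0.1, 0.1]
gripper_width: 85.2
clock: 20.32
position: [426.4, -263.9, 153.7]
ee_rot: [-0.0, 1.0, -0.0, 0.001]
contact_force: [0.4, -0.1, 0.3]
gripper_width: 85.1
```

```bash
python3 -m crank '{"delta_pos":[[0,0,0],[0,0,0],[0,0,0],[0,0,0],[0,0,0],[0,0,0],[0,0,0],[0,0,0]],"twist":[0,0,0,0,0,0,0,0]}' 0; python3 -m crank '{"delta_pos":[[0,0,0],[0,0,0],[0,0,0]],"twist":[0,0,0]}'; python3 -m crank '{"delta_pos":[[0,0,-0.005],[0,0,-0.010],[0,0,-0.015],[0,0,-0.015],[0,0,-0.015],[0,0,-0.010],[0,0,-0.005],[0,0,0]],"twist":[0,0,0,0,0,0,0,0]}'; python3 -m crank '{"delta_pos":[[0,0,0],[0,0,0]],"twist":[0,0]}'; python3 ck.py c5
```

```text
clock: 20.98
position: [425.9, -264.2, 153.4]
ee_rot: [0.0, 1.0, -0.0, 0.0]
contact_force: [0.6, -0.1, 4.5]
gripper_width: 20.2
clock: 21.23
position: [425.9, -264.1, 153.4]
ee_rot: [0.0, 1.0, -0.0, 0.0]
contact_force: [-0.3, -0.1, 6.1]
gripper_width: 19.9
clock: 21.9
position: [425.7, -263.9, 228.6]
ee_rot: [0.001, 1.0, -0.0, 0.001]
contact_force: [-0.0, -0.2, 0.0]
gripper_width: 20.4
clock: 22.07
position: [425.0, -263.7, 226.9]
ee_rot: [0.001, 1.0, 0.0, -0.001]
contact_force: [-0.2, -0.1, -0.3]
gripper_width: 20.5
```

View pics/c5s.png

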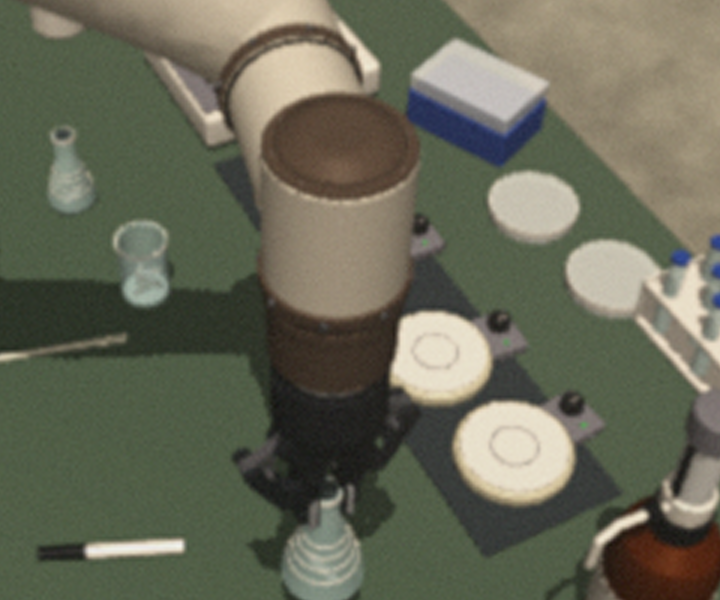

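```bash
python3 -m crank '{"delta_pos":[[-0.0098,0.0085,0],[-0.0196,0.0169,0],[-0.0196,0.0169,0],[-0.0196,0.0169,0],[-0.0196,0.0169,0],[-0.0196,0.0169,0],[-0.0196,0.0169,0],[-0.0196,0.0169,0]],"twist":[0,0,0,0,0,0,0,0]}'; python3 -m crank '{"delta_pos":[[-0.0196,0.0169,0],[-0.0196,0.0169,0],[-0.0196,0.0169,0],[-0.0098,0.0085,0],[0,0,0],[0,0,0]],"twist":[0,0,0,0,0,0]}'
python3 -m crank '{"delta_pos":[[0,0,0.005],[0,0,0.010],[0,0,0.010],[0,0,0.006],[0,0,0.003],[0,0,0],[0,0,0],[0,0,0]],"twist":[0,0,0,0,0,0,0,0]}'; python3 ck.py c6
```

```text
clock: 22.83
position: [573.8, -135.7, 227.3]
ee_rot: [0.0, 1.0, 0.0, -0.0]
contact_force: [-0.1, -0.4, -0.4]
gripper_width: 20.4
clock: 23.33
position: [641.3, -77.5, 226.9]
ee_rot: [0.0, 1.0, -0.0, -0.001]
contact_force: [-0.7, -0.3, -1.2]
gripper_width: 20.2
clock: 24.0
position: [641.6, -78.3, 194.3]
ee_rot: [0.001, 1.0, -0.0, 0.0]
contact_force: [0.1, -0.4, -0.6]
gripper_width: 20.1
```

View pics/c6s.png

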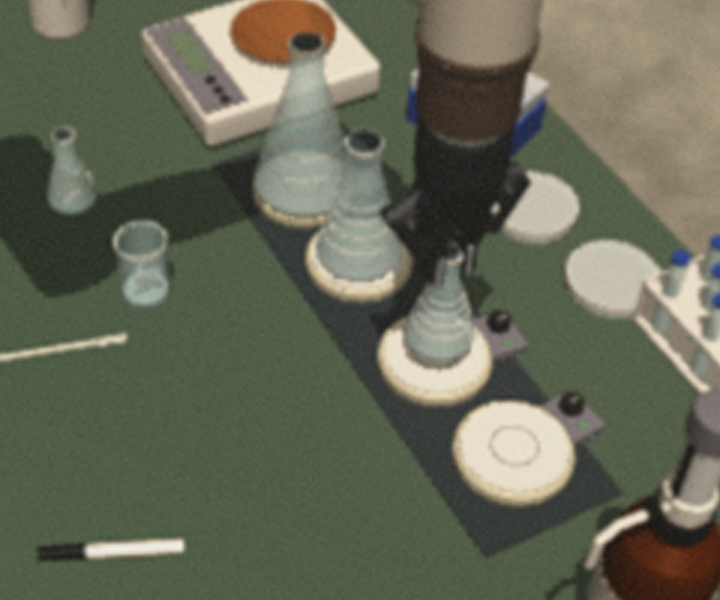

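The 500 and 250 ml flasks stand upright and centred, and the 100 ml flask hovers over its plate at (440,350). Lowering.

```bash
python3 -m crank '{"delta_pos":[[0,0,0.003],[0,0,0.004],[0,0,0.005],[0,0,0.004],[0,0,0.002],[0,0,0.002],[0,0,0],[0,0,0]],"twist":[0,0,0,0,0,0,0,0]}'; python3 -m crank '{"delta_pos":[[0,0,0.0005],[0,0,0.0005],[0,0,0],[0,0,0]],"twist":[0,0,0,0]}';python3 -m crank '{"delta_pos":[[0,0,0.0005],[0,0,0.0005],[0,0,0],[0,0,0]],"twist":[0,0,0,0]}'
```

```text
clock: 24.77
position: [641.4, -78.2, 173.8]
ee_rot: [0.0, 1.0, -0.0, -0.0]
contact_force: [-0.1, -0.1, -0.6]
gripper_width: 20.2
clock: 25.1
position: [641.3, -78.2, 173.0]
ee_rot: [0.0, 1.0, 0.0, 0.0]
contact_force: [-0.3, 0.2, -0.6]
gripper_width: 20.2
clock: 25.43
position: [641.3, -78.2, 171.9]
ee_rot: [0.001, 1.0, 0.0, -0.0]
contact_force: [-0.5, -0.1, -0.3]
gripper_width: 20.2
```

```bash
python3 -m crank '{"delta_pos":[[0,0,0.0005],[0,0,0.0005],[0,0,0],[0,0,0]],"twist":[0,0,0,0]}'
```

```text
clock: 25.77
position: [641.4, -78.2, 171.4]
ee_rot: [0.0, 1.0, -0.0, 0.0]
contact_force: [-1.3, 0.7, 2.2]
gripper_width: 20.1
```

```bash
python3 -m crank '{"delta_pos":[[0,0,0],[0,0,0],[0,0,0],[0,0,0],[0,0,0],[0,0,0]],"twist":[0,0,0,0,0,0]}' 1; python3 -m crank '{"delta_pos":[[0,0,-0.010],[0,0,-0.020],[0,0,-0.025],[0,0,-0.025],[0,0,-0.025],[0,0,-0.010]],"twist":[0,0,0,0,0,0]}';python3 -m crank '{"delta_pos":[[0.0223,0.036,0],[0.0223,0.036,0],[0.0223,0.036,0],[0.0223,0.036,0],[0.0223,0.036,0],[0.0223,0.036,0],[0.0223,0.036,0],[0.0223,0.036,0]],"twist":[0,0,0,0,0,0,0,0]}'; python3 -m crank '{"delta_pos":[[0.0223,0.036,0],[0.0223,0.036,0],[0,0,0],[0,0,0],[0,0,0]],"twist":[0,0,0,0,0]}'
python3 ck.py c7 500:636.6:179.5 250:639.2:64.2 100:641.4:-78
```

```text
clock: 26.27
position: [641.3, -78.2, 170.8]
ee_rot: [0.001, 1.0, -0.0, -0.0]
contact_force: [-0.3, -0.1, 0.4]
gripper_width: 85.6
clock: 26.77
position: [642.6, -78.4, 291.2]
ee_rot: [0.0, 1.0, -0.0, 0.004]
contact_force: [0.1, -0.6, 0.4]
gripper_width: 85.4
clock: 27.43
position: [464.5, 206.6, 286.1]
ee_rot: [0.001, 1.0, 0.0, 0.0]
contact_force: [1.0, 1.0, 1.0]
gripper_width: 85.1
clock: 27.85
position: [422.0, 276.2, 285.8]
ee_rot: [0.0, 1.0, -0.0, -0.0]
contact_force: [-0.1, -0.4, 0.6]
gripper_width: 85.3
```

View pics/c7s.png

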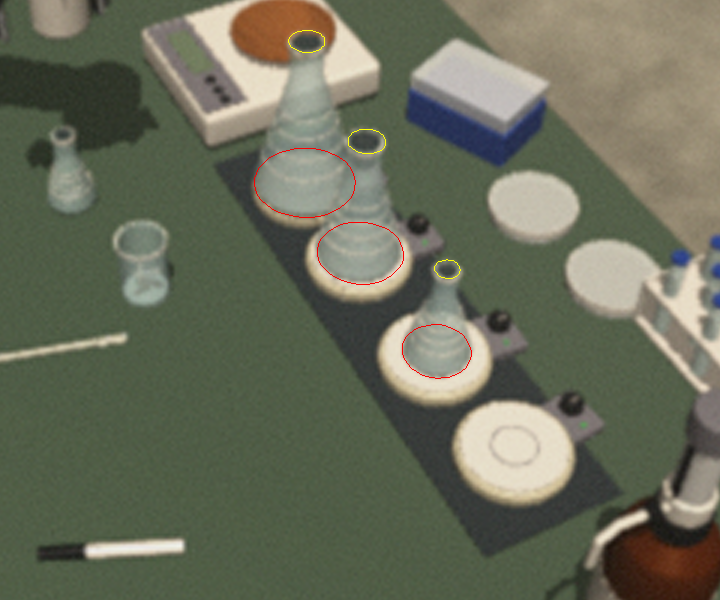

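View pics/c7t.png

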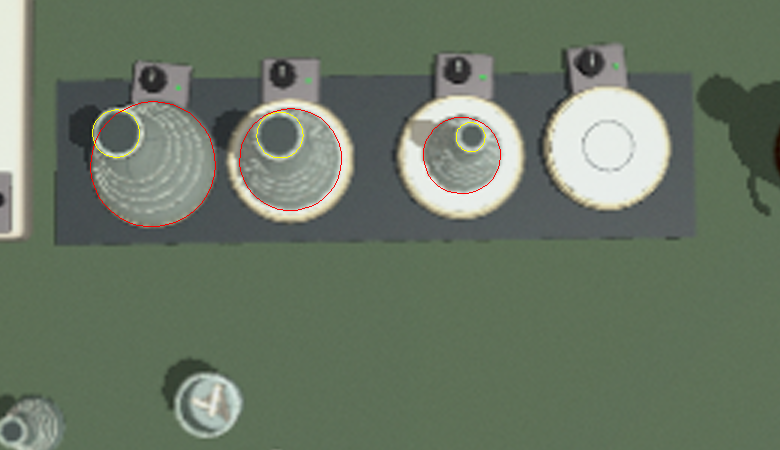

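In both views all three placed flasks match their outlines. Next I correct by (-3,+5) mm and descend on the 50 ml flask.

```bash
python3 -m crank '{"delta_pos":[[0.003,0.005,0],[0,0,0.010],[0,0,0.020],[0,0,0.020],[0,0,0.020],[0,0,0.010],[0,0,0],[0,0,0]],"twist":[0,0,0,0,0,0,0,0]}'
```

```text
clock: 28.62
position: [419.6, 281.0, 205.6]
ee_rot: [0.001, 1.0, -0.001, -0.0]
contact_force: [0.2, 0.5, 0.4]
gripper_width: 85.1
```

```bash
python3 -m crank '{"delta_pos":[[0.0005,0,0.010],[0,0,0.015],[0,0,0.020],[0,0,0.015],[0,0,0.0075],[0,0,0.004],[0,0,0],[0,0,0]],"twist":[0,0,0,0,0,0,0,0]}'; python3 ck.py c8
python3 - <<'E'
import numpy as np,cv2
im=np.load("side_c8.npy"); cv2.imwrite("pics/c8z.png",cv2.resize(im[80:220,180:320],None,fx=4,fy=4,interpolation=cv2.INTER_CUBIC))
E
```

```text
clock: 29.28
position: [419.3, 281.8, 135.3]
ee_rot: [0.0, 1.0, 0.001, 0.001]
contact_force: [-0.6, -0.2, 0.3]
gripper_width: 85.4
```

View pics/c8z.png

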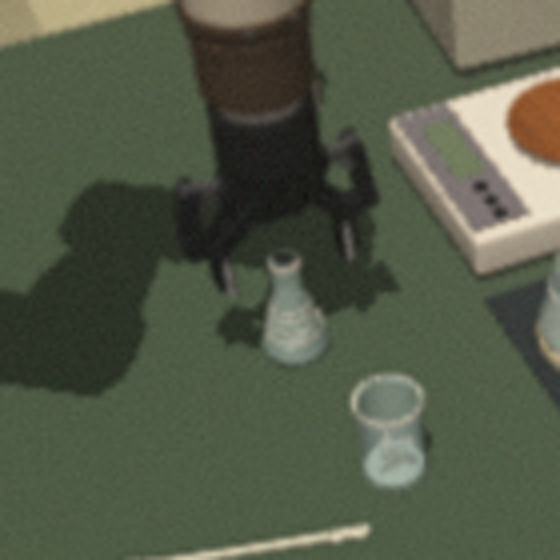

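The jaws straddle the small flask's neck at (285,270). Closing and lifting.

```bash
python3 -m crank '{"delta_pos":[[0,0,0],[0,0,0],[0,0,0],[0,0,0],[0,0,0],[0,0,0],[0,0,0],[0,0,0]],"twist":[0,0,0,0,0,0,0,0]}' 0; python3 -m crank '{"delta_pos":[[0,0,0],[0,0,0],[0,0,0]],"twist":[0,0,0]}'; python3 -m crank '{"delta_pos":[[0,0,-0.005],[0,0,-0.010],[0,0,-0.020],[0,0,-0.020],[0,0,-0.020],[0,0,-0.020],[0,0,-0.015],[0,0,-0.010]],"twist":[0,0,0,0,0,0,0,0]}'; python3 -m crank '{"delta_pos":[[0,0,0],[0,0,0]],"twist":[0,0]}'; python3 ck.py c9;  python3 - <<'E'
import numpy as np,cv2
im=np.load("side_c9.npy"); cv2.imwrite("pics/c9z.png",cv2.resize(im[80:220,180:320],None,fx=4,fy=4,interpolation=cv2.INTER_CUBIC))
E
```

```text
clock: 30.05
position: [418.8, 281.3, 134.5]
ee_rot: [0.0, 1.0, 0.0, 0.0]
contact_force: [-0.1, -0.3, 1.1]
gripper_width: 20.2
clock: 30.3
position: [418.8, 281.3, 134.6]
ee_rot: [0.0, 1.0, 0.0, 0.0]
contact_force: [-1.4, 0.3, 2.8]
gripper_width: 20.3
clock: 30.97
position: [419.0, 281.5, 256.3]
ee_rot: [0.0, 1.0, 0.001, 0.001]
contact_force: [0.1, 0.2, -0.8]
gripper_width: 19.9
clock: 31.13
position: [418.5, 281.1, 254.2]
ee_rot: [0.001, 1.0, 0.0, -0.0]
contact_force: [-0.4, -0.3, -0.4]
gripper_width: 19.8
```

View pics/c9z.png

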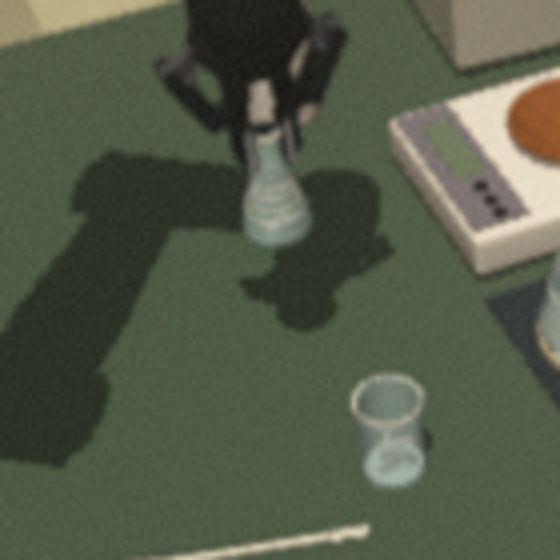

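The flask is held upright, foot around 120 mm up, so it clears the beaker. I'll go along y first, then in +x to the plate beside the bottle.

```bash
python3 -m crank '{"delta_pos":[[0,-0.01,0],[0,-0.02,0],[0,-0.03,0],[0,-0.03,0],[0,-0.03,0],[0,-0.03,0],[0,-0.03,0],[0,-0.03,0]],"twist":[0,0,0,0,0,0,0,0]}'; python3 -m crank '{"delta_pos":[[0,-0.03,0],[0,-0.03,0],[0,-0.03,0],[0,-0.03,0],[0,-0.03,0],[0,-0.03,0],[0,-0.03,0],[0,-0.03,0]],"twist":[0,0,0,0,0,0,0,0]}';  python3 -m crank '{"delta_pos":[[0,-0.02,0],[0,-0.0113,0],[0,0,0],[0,0,0]],"twist":[0,0,0,0]}'; python3 -m crank '{"delta_pos":[[-0.01,0,0],[-0.02,0,0],[-0.03,0,0],[-0.03,0,0],[-0.03,0,0],[-0.03,0,0],[-0.03,0,0],[-0.03,0,0]],"twist":[0,0,0,0,0,0,0,0]}'; python3 -m crank '{"delta_pos":[[-0.0198,0,0],[0,0,0],[0,0,0],[0,0,0]],"twist":[0,0,0,0]}'
```

```text
clock: 31.9
position: [417.6, 69.2, 253.6]
ee_rot: [0.0, 1.0, -0.0, -0.001]
contact_force: [0.0, 0.7, 0.3]
gripper_width: 19.7
clock: 32.57
position: [417.1, -170.5, 253.6]
ee_rot: [0.001, 1.0, 0.0, -0.001]
contact_force: [0.5, -0.7, -0.5]
gripper_width: 20.0
clock: 32.9
position: [417.4, -200.6, 253.5]
ee_rot: [0.002, 1.0, 0.0, -0.001]
contact_force: [-0.6, 0.0, -0.8]
gripper_width: 20.5
clock: 33.57
position: [630.3, -198.8, 253.9]
ee_rot: [-0.001, 1.0, 0.0, -0.0]
contact_force: [-1.2, -0.6, -0.2]
gripper_width: 19.7
clock: 33.9
position: [647.9, -199.3, 253.7]
ee_rot: [-0.0, 1.0, 0.0, -0.001]
contact_force: [-0.5, 0.7, -0.9]
gripper_width: 20.4
```

Now down from 254 toward about 173, with a look before the final lowering.

```bash
python3 -m crank '{"delta_pos":[[-0.0005,-0.0005,0.005],[0,0,0.012],[0,0,0.018],[0,0,0.018],[0,0,0.015],[0,0,0.008],[0,0,0.004],[0,0,0]],"twist":[0,0,0,0,0,0,0,0]}';python3 -m crank '{"delta_pos":[[0,0,0],[0,0,0]],"twist":[0,0]}'; python3 ck.py c10
```

```text
clock: 34.57
position: [647.9, -200.8, 173.4]
ee_rot: [0.001, 1.0, 0.0, -0.001]
contact_force: [-0.4, 0.3, 0.2]
gripper_width: 20.1
clock: 34.73
position: [649.1, -200.9, 175.6]
ee_rot: [0.0, 1.0, -0.0, 0.001]
contact_force: [0.3, 0.4, 0.3]
gripper_width: 20.3
```

View pics/c10s.png

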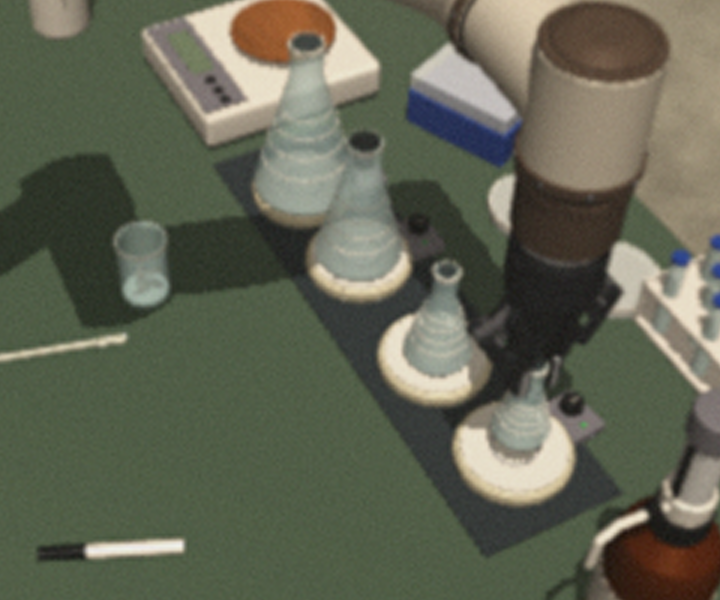

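The small flask is centred over the plate next to the bottle, about 20 mm up. Lowering.

```bash
python3 -m crank '{"delta_pos":[[0,0,0.003],[0,0,0.004],[0,0,0.005],[0,0,0.004],[0,0,0.002],[0,0,0.001],[0,0,0],[0,0,0]],"twist":[0,0,0,0,0,0,0,0]}'; python3 -m crank '{"delta_pos":[[0,0,0.001],[0,0,0.0005],[0,0,0],[0,0,0]],"twist":[0,0,0,0]}';python3 -m crank '{"delta_pos":[[0,0,0.0005],[0,0,0.0005],[0,0,0],[0,0,0]],"twist":[0,0,0,0]}'
```

```text
clock: 35.5
position: [648.7, -200.8, 155.4]
ee_rot: [0.0, 1.0, -0.0, 0.0]
contact_force: [0.3, 0.5, 0.0]
gripper_width: 20.0
clock: 35.83
position: [648.6, -200.8, 154.0]
ee_rot: [0.001, 1.0, -0.0, 0.0]
contact_force: [0.1, 1.2, -1.1]
gripper_width: 20.2
clock: 36.17
position: [648.5, -200.8, 152.8]
ee_rot: [0.001, 1.0, 0.0, -0.0]
contact_force: [0.2, -0.2, -0.5]
gripper_width: 20.3
```

```bash
python3 -m crank '{"delta_pos":[[0,0,0.0005],[0,0,0.0005],[0,0,0],[0,0,0]],"twist":[0,0,0,0]}'
```

```text
clock: 36.5
position: [648.7, -200.8, 152.6]
ee_rot: [0.0, 1.0, -0.0, 0.0]
contact_force: [-1.1, 0.9, 4.3]
gripper_width: 20.5
```

Contact. Releasing, rising and backing away.

```bash
python3 -m crank '{"delta_pos":[[0,0,0],[0,0,0],[0,0,0],[0,0,0],[0,0,0],[0,0,0]],"twist":[0,0,0,0,0,0]}' 1; python3 -m crank '{"delta_pos":[[0,0,-0.010],[0,0,-0.020],[0,0,-0.030],[0,0,-0.030],[0,0,-0.030],[0,0,-0.020],[0,0,-0.010]],"twist":[0,0,0,0,0,0,0]}';python3 -m crank '{"delta_pos":[[0.03,0,0],[0.03,0,0],[0.03,0,0],[0.03,0,0],[0.03,0,0],[0.03,0,0],[0.03,0,0],[0,0,0]],"twist":[0,0,0,0,0,0,0,0]}'; python3 -m crank '{"delta_pos":[[0,-0.03,0],[0,-0.03,0],[0,-0.03,0],[0,-0.03,0],[0,-0.02,0],[0,0,0],[0,0,0]],"twist":[0,0,0,0,0,0,0]}'
python3 ck.py c11 500:636.6:179.5 250:639.2:64.2 100:641.4:-78 50:648.3:-200.2
```

```text
clock: 37.0
position: [648.6, -200.8, 151.7]
ee_rot: [0.0, 1.0, 0.0, -0.0]
contact_force: [0.3, -0.4, -0.2]
gripper_width: 85.4
clock: 37.58
position: [649.4, -201.1, 307.1]
ee_rot: [0.0, 1.0, -0.001, 0.004]
contact_force: [0.7, 0.6, -0.2]
gripper_width: 85.3
clock: 38.25
position: [433.2, -200.2, 301.7]
ee_rot: [0.001, 1.0, 0.001, -0.002]
contact_force: [-0.3, -0.1, -0.4]
gripper_width: 85.3
clock: 38.83
position: [438.2, -341.2, 301.0]
ee_rot: [0.002, 1.0, 0.001, -0.001]
contact_force: [0.6, -0.5, -0.3]
gripper_width: 85.4
```

View pics/c11s.png

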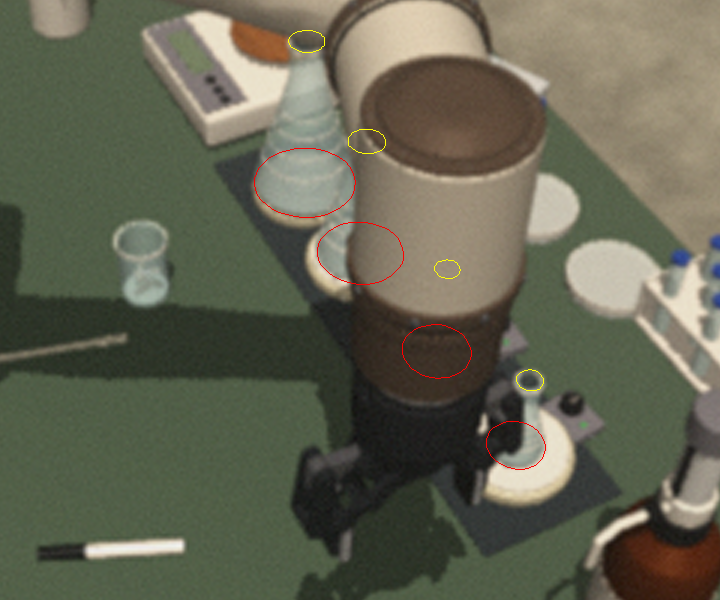

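View pics/c11t.png

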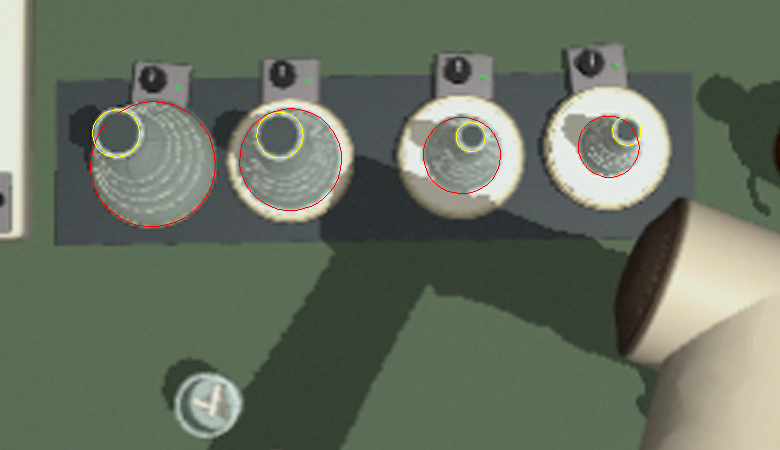

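In the top view all four flasks match the expected outlines on their plates. The beaker is still at (208,405), and the arm is clear. Handing in.

```bash
python3 -c "
from bench import arm,job_done
s=arm.read_state(); print(s['clock'],abs(s['joint_vel']).max(),s['contact_force'].round(1))
print(job_done())"
```

```text
38.9333 0.014353783247124543 [-0.2  0.5  0.5]
the job is handed in; nothing more can be done
None
```

All four flasks are standing on their plates in order from the dosing bottle: 50, 100, 250 and 500 ml. I handed the job in at 38.9 s, with the arm clear and touching nothing.

- **Setting down:** each flask was lowered in steps of 1 mm or less until the first touch, at no more than about 6 N at the wrist, then released.
- **Centring:** in the last top view, all four feet and mouths matched the outlines drawn at the measured plate centres, to within about 1–2 mm by eye. The camera calibration itself is only good to about 2 mm.
- **Side view:** it confirmed the 500, 250 and 100 ml flasks upright and centred before the last trip. In the final side picture the arm hid the 100 ml flask and part of the 250 and 50 ml flasks. The visible part of the 50 ml flask matched its outline.
- **Beaker:** it stayed at the same spot in every top view compared during the job.
- **Failed checks:** none failed or disagreed, and the hand-in reports no verdict.

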